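Load and start the bench dryer

ROBOT

A 6-joint arm with a two-finger parallel gripper is mounted at the origin on the work surface; the furniture and walls round the work are solid. World frame = base frame: x ahead of the robot, y to its left, z up, the work surface at z = 0. Lengths are in mm, angles in rad, forces in N, time in s.
With the tool pointing down it reaches from about 400 to 825 mm from the base axis. Payload 7 kg.
Tool frame: the origin (TCP) lies at the very end of the fingers, on their centre line; the grasp point (between the pads) lies 19 mm behind it; z points along the fingers, y is the direction in which the jaws open and shut (so a half turn about z gives the same grasp; the last joint's range is limited). The gripper opens to 88 mm and grips with 3 to 60 N. Pads are 19 mm wide; open, the fingers measure 130 mm over their backs; the gripper's body (78 mm by 193 mm) begins 47 mm behind the grasp point.
Start: joints at [1.452, 0.359, 0.012, 0, -1.224, -0.288], TCP at [267.085, 619.888, 226.561] pointing down, gripper open.
Joint ranges: [-3.07, 3.07], [-1.43, 2.12], [-1.02, 1.25], [-3.03, 1.67], [-3.05, -0], [-3.03, 3.03]. Speed limits (rad/s): [2.39, 2.39, 3.01, 3.14, 3.14, 3.14].

INTERFACE

Orientations are given as a unit quaternion [x, y, z, w].
In Python, from plant import bot gives the robot as it stands. Calls block until the motion is done:
- bot.move_ptp(position, orientation): joint-space move of the TCP to a pose.
- bot.line_to(position, velocity=150, ori=None): straight line of the TCP; ori=None keeps the orientation; velocity is the mean speed in mm/s.
- bot.move_joints(angles): joint-space move.
- bot.move_gripper(opening, force=None): finger opening in mm; force is the grip in N (None keeps the last); returns when the fingers have stopped.
- bot.pause(seconds).
- bot.solve_ik(position, orientation): joint angles nearest the present ones, or None.
- bot.read_state(): the state.
- bot.camera(name): name is "side" or "top" or "wrist"; returns the picture (384x512x3 uint8, red, green, blue); there is no depth.
- bot.get_calibration(name): a dict with "fx", "fy", "cx", "cy" (pixels), "view" (4x4, takes a point from world to camera coordinates); the wrist camera has in their place "T_tool_cam" (4x4, takes a point from camera to tool coordinates, whose origin is the TCP and whose axes are the flange's). Camera axes: x right, y up, looking along -z (the intrinsics and any distortion apply to the point x, -y, -z); pixel columns grow to the right and rows downward; lengths in mm; the calibration is good to about 2 mm. A picture is of the moment at which its call begins: read the wrist's pose just before it. get_calibration takes no time and is no camera call.
A pose or a line that the arm cannot do raises bot.Unreachable and nothing moves.
- bot.close_job(): hands the job in, once; it reports no verdict.
The state is a dict: "t": time; "joint_pos": joint angles; "qvel": joint speeds; "tau": joint torques, N m; "tcp_pos": TCP position; "eef_rot": TCP orientation; "contact_force": force on the tool from outside, world axes, zero at the start; "moment": the same for the moment, N m; "width": finger opening in mm.
Only numpy, scipy, OpenCV 4.12 (cv2) and the standard library are available. Lean on these libraries where they do the work, as an engineer would, in place of code of your own. Each camera call takes 0.05 s, during which the arm holds its last target. There are 200 camera calls.

TASK

Load the bench dryer: swing its flap right over and set it down gently on its rest, hang every steel basket by its hoop on a peg of its own inside the chamber, then swing the flap back over and lower it gently shut. Last, lift the selector lever out of its notch, carry it to the other end of its gate and let it sink fully into the notch there; leave the other things on the table where they are.

Things in the scene. Friction and masses are not known exactly. Their poses are not given: they have to be found in the camera images.
- dryer: Fixed grey bench dryer: open-topped chamber, 210 mm (its x) by 140 mm (its y), walls 5 mm thick, 130 mm high, floor at 10 mm, lower blower housing outside the +x end, struts of the flap's rest on the +y side. Origin at table height under the hinge line: x along the hinge, chamber at y = 0 to -140 mm, z up. Three level pegs stick out towards +y from the inner face of the wall at y = -135 mm.
- flap (a joint): Angle of the dryer's flap, rad: 0 = shut (level over the chamber), pi/2 = upright, 2.7 = back on its rest beyond the hinge. 0.35 kg; it falls freely to the side it leans. The handle's centre is 180 mm from the hinge axis: at -180 cos(angle) mm along the dryer's y and +180 sin(angle) mm along z.
- flap_hinge (a point): Point on the hinge axis in the middle of the flap, 135 mm above the table; the axis runs along the dryer's x.
- flap_handle (a point): Centre of the flap's handle: a round steel bar, 12 mm diameter, 84 mm free length, parallel to the hinge, carried in the plane of the flap 40 mm beyond its free edge (34 mm clear gap between bar and edge). The flap plate is 6 mm thick, 204 mm wide, reaches 140 mm from the hinge.
- carriage (a joint): Travel of the selector lever along its gate, m: 0 = starting end notch, 0.060 = other end notch (mechanical stops at both ends).
- lever (a joint): Height of the selector lever above the bottom of its notch, m: 0 = down, 0.024 = highest. A ridge 12 mm high between the end notches blocks the lever's cross pin, so it must be raised 13 mm or more all the way across; its own weight (0.17 kg) lets it sink when free.
- selector: Selector box, fixed: grey box 130 mm along its x, 70 mm along its y, top at 46 mm. Origin under its centre, z up. The gate runs along its +x: the lever stands at x = -30 mm at the start, +30 mm at the other notch.
- lever_knob (a point): Middle of the black round knob on top of the selector lever (28 mm diameter, about 30 mm high); with the lever down it is 108 mm above the table.
- basket_0: Loose steel basket, one of up to three alike (None if absent): 48 mm (x) by 44 mm (y), pot 38 mm high, 0.12 kg; origin under its centre, z up. Over the pot stands a stiff hoop in the x-z plane, 8 mm thick (y), its window 38 mm wide, 38 mm high at the apex, roof sloping 24 deg to both sides. On the hoop a black grip tab, 30 mm (x) by 10 mm (y), 79 to 111 mm above the underside.
- basket_0_eye (a point): Underside of the apex of that basket's hoop, 76.5 mm above its underside: it sits on the top of a peg when hung.
- basket_1: Loose steel basket, one of up to three alike (None if absent): 48 mm (x) by 44 mm (y), pot 38 mm high, 0.12 kg; origin under its centre, z up. Over the pot stands a stiff hoop in the x-z plane, 8 mm thick (y), its window 38 mm wide, 38 mm high at the apex, roof sloping 24 deg to both sides. On the hoop a black grip tab, 30 mm (x) by 10 mm (y), 79 to 111 mm above the underside.
- basket_1_eye (a point): Underside of the apex of that basket's hoop, 76.5 mm above its underside: it sits on the top of a peg when hung.
- basket_2: Loose steel basket, one of up to three alike (None if absent): 48 mm (x) by 44 mm (y), pot 38 mm high, 0.12 kg; origin under its centre, z up. Over the pot stands a stiff hoop in the x-z plane, 8 mm thick (y), its window 38 mm wide, 38 mm high at the apex, roof sloping 24 deg to both sides. On the hoop a black grip tab, 30 mm (x) by 10 mm (y), 79 to 111 mm above the underside.
- basket_2_eye (a point): Underside of the apex of that basket's hoop, 76.5 mm above its underside: it sits on the top of a peg when hung.
- peg_0 (a point): Point on top of a level steel peg, 90 mm above the table, 33 mm from the wall the peg sticks out of; a hung basket's eye belongs here. The peg is 10 mm in diameter, runs along the dryer's y and ends in a collar 18 mm in diameter, 17 to 21 mm further towards +y. The three pegs stand 66 mm apart along the dryer's x.
- peg_1 (a point): Point on top of a level steel peg, 90 mm above the table, 33 mm from the wall the peg sticks out of; a hung basket's eye belongs here. The peg is 10 mm in diameter, runs along the dryer's y and ends in a collar 18 mm in diameter, 17 to 21 mm further towards +y. The three pegs stand 66 mm apart along the dryer's x.
- peg_2 (a point): Point on top of a level steel peg, 90 mm above the table, 33 mm from the wall the peg sticks out of; a hung basket's eye belongs here. The peg is 10 mm in diameter, runs along the dryer's y and ends in a collar 18 mm in diameter, 17 to 21 mm further towards +y. The three pegs stand 66 mm apart along the dryer's x.
- bottle_dropper: Amber dropper bottle, 31 mm wide, 91 mm high, standing loose: a bystander. Origin under its centre.
- petri_dish: Clear round dish, 64 mm wide, 16 mm high, loose: a bystander. Origin under its centre.
Things that resemble listed ones, but are neither listed nor needed, are in the scene too. Leave any blue look-alike of the basket_0 alone.

How it is judged:
By the outcome, as a careful person would: the job done as asked, in the order asked, and still so for the second after the job is handed in, with the robot touching nothing.
Of basket_0, basket_1, basket_2 only 2 to 3 are there at a start; the rules pass over those that are not, and their reading is None.
At some moment in a run one of basket_0, basket_1, basket_2 may be knocked a few centimetres aside while the robot is not near it.
It also fails if it takes over 210 s, if anything falls off the work surface, if the arm or the gripper's body presses on something with over 40 N, if the wrist force passes 120 N, or if a joint passes its speed limit or range.

## Working session

There is one attempt and no reset: what is moved stays moved. The work goes in short steps, each a Python script; the robot and the scene stay as the last script left them, time stands still between calls to the robot, and variables do not carry over. Pictures are saved under pics/ and viewed, about 12 in all and at most 16, crops included, and the job is handed in when it is done.

```bash
mkdir -p pics; ls
python3 - <<'E'
from plant import bot
import cv2,numpy as np
for n in("top","side","wrist"):
    im=bot.camera(n); cv2.imwrite(f"pics/{n}0.png",im[:,:,::-1])
    c=bot.get_calibration(n); print(n,{k:np.round(v,3).tolist() for k,v in c.items()})
print(bot.read_state())
E
```

```text
pics
top {'fx': 499.275, 'fy': 499.275, 'cx': 249.948, 'cy': 184.526, 'view': [[-0.286, -0.958, 0.011, 130.89], [0.856, -0.251, 0.451, -469.734], [-0.43, 0.138, 0.892, -1625.843], [0.0, 0.0, 0.0, 1.0]]}
side {'fx': 417.171, 'fy': 417.171, 'cx': 255.538, 'cy': 192.897, 'view': [[0.868, -0.496, 0.002, -406.755], [0.28, 0.492, 0.825, -215.15], [-0.41, -0.715, 0.566, -990.714], [0.0, 0.0, 0.0, 1.0]]}
wrist {'fx': 266.67, 'fy': 266.67, 'cx': 253.748, 'cy': 193.397, 'T_tool_cam': [[0.0, 0.957, 0.29, 78.222], [1.0, -0.0, 0.0, 0.331], [0.0, 0.29, -0.957, -157.507], [0.0, 0.0, 0.0, 1.0]]}
{'t': 0.15, 'joint_pos': array([ 1.45210007e+00,  3.59206175e-01,  1.13057414e-02, -2.01543525e-04,
       -1.22408378e+00, -2.88098093e-01]), 'qvel': array([-0.00026345, -0.00291474, -0.0001555 ,  0.00140038, -0.00090804,
        0.00129331]), 'tau': array([-8.27356434e-04, -5.83275211e+01,  2.93290204e+01,  7.00116009e+00,
        8.79623025e-03, -1.03395407e-04]), 'tcp_pos': array([266.97722495, 619.58958019, 225.87379168]), 'eef_rot': array([ 9.79378903e-01, -2.02031193e-01, -4.41676623e-05,  5.99832692e-04]), 'contact_force': array([0.13160697, 0.41613268, 0.09044557]), 'moment': array([ 0.04354193, -0.0358924 , -0.02834468]), 'width': 88.04720614249747}
```

View pics/top0.png

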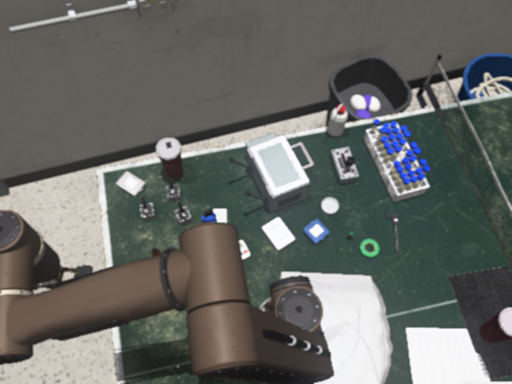

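View pics/side0.png

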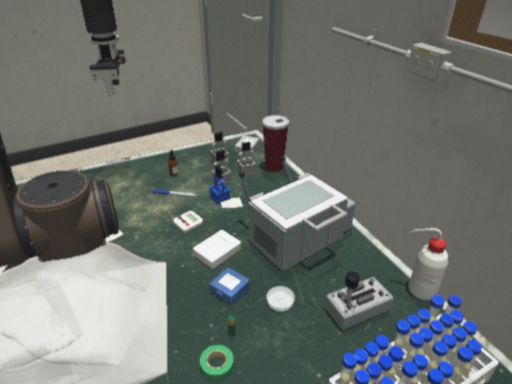

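```bash
cat > h.py <<'E'
from plant import bot
import cv2,numpy as np
from scipy.spatial.transform import Rotation as R
cal={n:bot.get_calibration(n) for n in("top","side")}
W=bot.get_calibration("wrist")
def pose():
    s=bot.read_state(); T=np.eye(4); T[:3,:3]=R.from_quat(s["eef_rot"]).as_matrix(); T[:3,3]=s["tcp_pos"]; return T
def snap(n,name=None):
    T=pose() if n=="wrist" else None
    im=bot.camera(n)[:,:,::-1].copy()
    if name: cv2.imwrite(f"pics/{name}.png",im)
    return im,T
def cam(n,T=None):
    if n=="wrist": return W,T@np.array(W["T_tool_cam"])
    return cal[n],np.linalg.inv(np.array(cal[n]["view"]))
def ray(n,uv,T=None):
    c,M=cam(n,T); d=np.array([(uv[0]-c["cx"])/c["fx"],-(uv[1]-c["cy"])/c["fy"],-1.])
    return M[:3,3],M[:3,:3]@d
def plane(n,uv,z,T=None):
    o,d=ray(n,uv,T); return o+d*(z-o[2])/d[2]
def proj(n,p,T=None):
    c,M=cam(n,T); q=np.linalg.inv(M)@np.append(p,1)
    return np.array([c["cx"]+c["fx"]*q[0]/-q[2],c["cy"]+c["fy"]*q[1]/q[2]])
def tri(obs):
    A=np.zeros((3,3));b=np.zeros(3)
    for n,uv,T in obs:
        o,d=ray(n,uv,T);d=d/np.linalg.norm(d);P=np.eye(3)-np.outer(d,d);A+=P;b+=P@o
    p=np.linalg.solve(A,b); return p,[np.round(proj(n,p,T)-uv,1).tolist() for n,uv,T in obs]
def zoom(im,x0,y0,x1,y1,f,name):
    cv2.imwrite(f"pics/{name}.png",cv2.resize(im[y0:y1,x0:x1],None,fx=f,fy=f,interpolation=cv2.INTER_CUBIC))
E
python3 - <<'E'
from h import *
t=cv2.imread("pics/top0.png");s=cv2.imread("pics/side0.png")
a=cv2.resize(t[125:235,120:380],None,fx=3,fy=3,interpolation=cv2.INTER_CUBIC)
b=cv2.resize(s[125:330,200:405],None,fx=3,fy=3,interpolation=cv2.INTER_CUBIC)
cv2.imwrite("pics/tz.png",a);cv2.imwrite("pics/sz.png",b[:600])
for uv,z in [((147,210),0),((183,216),0),((173,192),0),((278,165),135),((344,163),108),((209,220),0)]: print(plane("top",uv,z).round())
E
```

```text
[547. 363.   0.]
[487. 243.   0.]
[591. 257.   0.]
[ 522. -120.  135.]
[ 477. -355.  108.]
[446. 157.   0.]
```

View pics/tz.png

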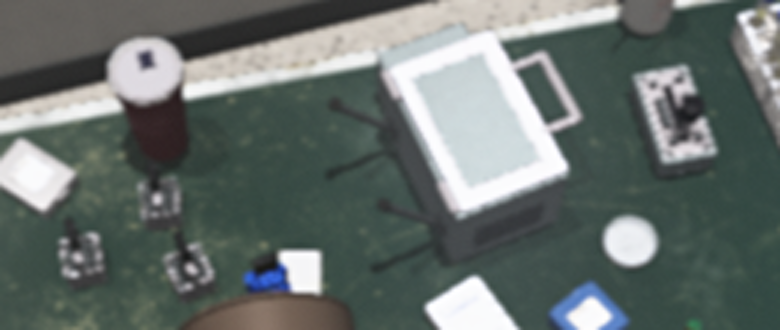

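View pics/sz.png

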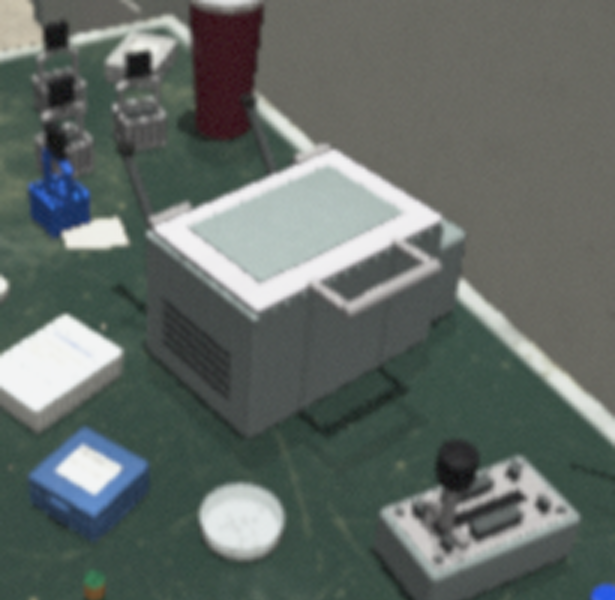

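Run:
```python
from h import *
t=lambda a,b:(a/3+120-1/3,b/3+125-1/3); s=lambda a,b:(a/3+200-1/3,b/3+125-1/3)
for n,L in (("top",[t(384,72),t(483,30),t(567,172),t(462,217)]),("side",[s(330,150),s(441,217),s(262,308),s(152,235)])):
    print(n,[plane(n,p,138).round().tolist()[:2] for p in L])
print("handle top",[plane("top",t(*p),135).round()[:2].tolist() for p in((545,55),(578,118))])
print("handle side",[plane("side",s(*p),135).round()[:2].tolist() for p in((437,262),(350,306))])
print("knob",tri([("top",t(689,106),None),("side",s(458,464),None)]))
print("selbox top",[plane("top",t(*p),46).round()[:2].tolist() for p in((633,76),(684,67),(715,158),(661,168))])
print("selbox side",[plane("side",s(*p),46).round()[:2].tolist() for p in((381,518),(519,457),(579,517),(435,580))])
for a,b in (((74,236),(61,90)),((181,243),(57,37)),((157,185),(138,65)),((74,236),(57,37)),((181,243),(61,90))):
    print("tab",tri([("top",t(*a),None),("side",s(*b),None)]))
print("dish",plane("top",t(630,241),16).round(), plane("side",s(241,505),16).round())
```

```text
top [[614.0, -36.0], [637.0, -167.0], [427.0, -200.0], [407.0, -67.0]]
side [[614.0, -42.0], [632.0, -174.0], [436.0, -201.0], [409.0, -77.0]]
handle top [[584.0, -228.0], [492.0, -237.0]]
handle side [[592.0, -218.0], [498.0, -229.0]]
knob (array([ 482.46699905, -377.79239063,  107.95180113]), [[0.0, 0.3], [0.4, -0.3]])
selbox top [[573.0, -351.0], [568.0, -418.0], [436.0, -406.0], [442.0, -338.0]]
selbox side [[445.0, -349.0], [573.0, -353.0], [569.0, -419.0], [443.0, -411.0]]
tab (array([547.14200838, 366.25882592,  27.94606578]), [[0.4, 3.6], [3.1, -2.0]])
tab (array([466.88083919, 241.64337436, 157.53979736]), [[-0.3, -3.2], [-3.0, 1.8]])
tab (array([570.78697979, 252.96530329,  95.98875136]), [[-0.1, -1.5], [-1.4, 0.9]])
tab (array([528.94085063, 359.29819238,  95.7192083 ]), [[-0.0, -0.4], [-0.3, 0.2]])
tab (array([481.31894141, 244.09284631,  98.51565702]), [[0.1, 0.5], [0.5, -0.3]])
dish [ 373. -276.   16.] [ 380. -267.   16.]
```

```bash
cat >> h.py <<'E'
def down(a): return (R.from_euler('z',a)*R.from_euler('x',np.pi)).as_quat()
E
python3 - <<'E'
from h import *
p=bot.read_state()["tcp_pos"]
bot.line_to([p[0],p[1],330],200)
bot.move_ptp([500,-190,420],down(0.15))
im,T=snap("wrist","w1"); np.save("T1.npy",T); print(T.round(3), bot.read_state()["t"])
zoom(im,0,0,512,384,1.5,"w1z")
E
```

```text
[[ 9.89000e-01  1.49000e-01  2.00000e-03  4.99359e+02]
 [ 1.49000e-01 -9.89000e-01 -2.00000e-03 -1.89947e+02]
 [ 1.00000e-03  2.00000e-03 -1.00000e+00  4.21027e+02]
 [ 0.00000e+00  0.00000e+00  0.00000e+00  1.00000e+00]] 3.8417
```

View pics/w1z.png

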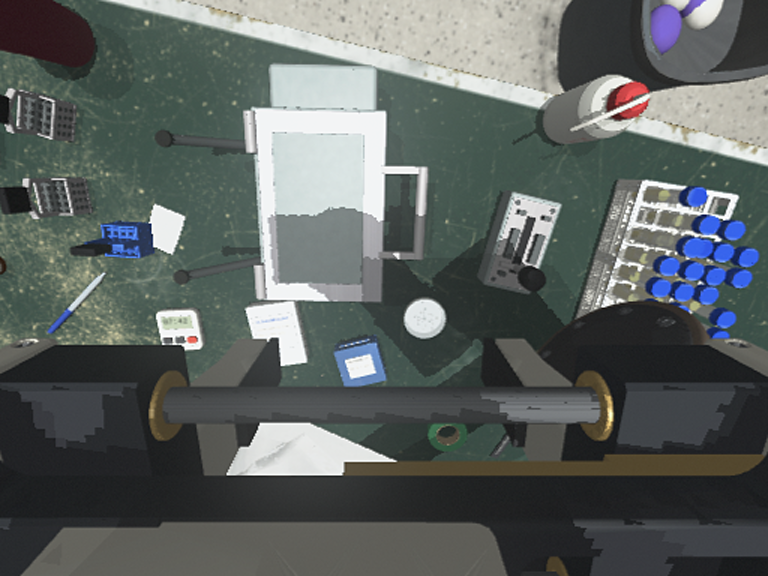

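```bash
cat > m1.py <<'E'
from h import *
T=np.load("T1.npy"); f=lambda a,b:(a/1.5-.17,b/1.5-.17)
g=lambda L,z:[plane("wrist",f(*p),z,T).round(1)[:2].tolist() for p in L]
print("flap",g([(256,110),(385,110),(382,301),(258,301)],138))
print("bar",g([(422,172),(418,256)],141))
print("knob",g([(532,278)],120)," box",g([(509,192),(562,197),(533,294),(481,284)],46))
print("slot",g([(521,200),(514,262)],46))
E
python3 m1.py
```

```text
flap [[615.2, -45.2], [634.7, -174.3], [432.8, -201.8], [411.5, -59.7]]
bar [[580.9, -221.8], [491.9, -233.4]]
knob [[481.9, -374.6]]  box [[574.3, -347.2], [578.4, -416.9], [444.4, -413.6], [447.7, -338.6]]
slot [[566.7, -365.1], [484.9, -376.2]]
```

Run:
```python
from h import *
bot.move_ptp([498,-205,240],down(0.147))
im,T=snap("wrist","w2"); np.save("T2.npy",T)
zoom(im,100,0,420,250,2.4,"w2z")
```

```text
(no output)
```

View pics/w2z.png

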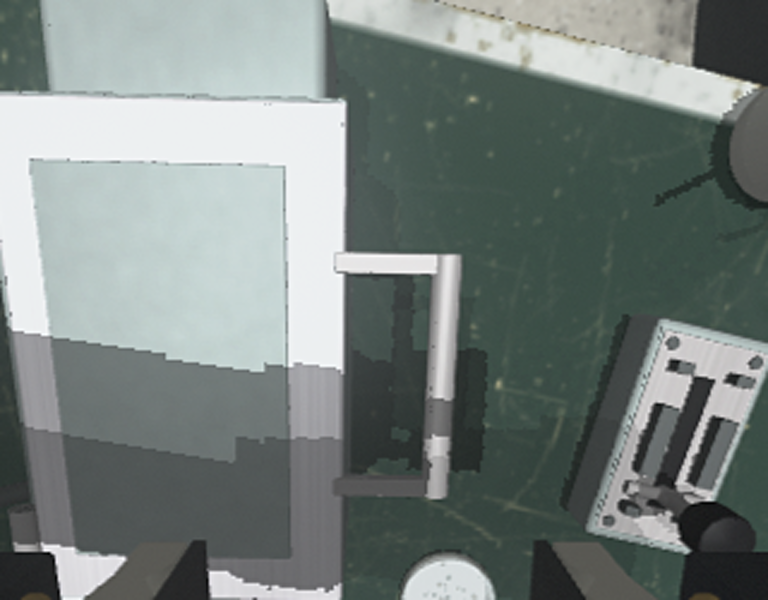

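```bash
cat > m2.py <<'E'
from h import *
T=np.load("T2.npy"); f=lambda a,b:(a/2.4+99.8,b/2.4-.2)
g=lambda L,z:[plane("wrist",f(*p),z,T).round(1)[:2].tolist() for p in L]
print("flap edge",g([(345,100),(343,480)],138))
print("flap side",g([(0,92),(345,100)],138))
print("bar",g([(449,262),(437,491)],136))
print("knob",g([(716,527)],115)," box",g([(662,320),(588,530)],46))
print("slot",g([(703,379),(650,510)],46))
E
python3 m2.py
```

```text
flap edge [[633.3, -175.4], [489.5, -194.4]]
flap side [[617.5, -51.6], [633.3, -175.4]]
bar [[583.8, -223.2], [489.9, -235.4]]
knob [[484.8, -373.5]]  box [[574.3, -352.5], [449.7, -342.9]]
slot [[546.7, -383.8], [467.4, -375.8]]
```

```bash
cat >> h.py <<'E'
A=0.133; BAR=np.array([537,-229,135.])
XD=np.array([np.cos(A),np.sin(A),0]);YD=np.array([-np.sin(A),np.cos(A),0]);Z=np.array([0,0,1.])
HINGE=BAR+180*YD
def bar(th): return HINGE+180*(-np.cos(th)*YD+np.sin(th)*Z)
def dr(x,y,z): return HINGE*[1,1,0]+x*XD+y*YD+z*Z
def cf(): s=bot.read_state(); f=s["contact_force"]; return [round(float(v),1) for v in(f@XD,f@YD,f[2],s["width"],s["t"])]
E
python3 - <<'E'
from h import *
q=down(A)
for th in np.linspace(0,2.7,10): assert bot.solve_ik(bar(th)-19*Z,q) is not None,th
print(bar(0),HINGE)
bot.move_ptp(bar(0)+60*Z,q); bot.move_gripper(25)
bot.line_to(bar(0)+10*Z,120); bot.line_to(bar(0)-18*Z,50); print(cf())
bot.move_gripper(8,20); print("grip",cf())
bot.line_to(bar(0.06)-18*Z,20); print(cf(),pose()[:3,3])
snap("side","s_grip"); im,_=snap("side"); zoom(im,220,150,380,270,4,"s_gripz")
E
```

```text
[ 537. -229.  135.] [513.13051671 -50.58966463 135.        ]
[1.1, 0.3, -0.3, 25.0, 9.4]
grip [-0.3, 5.9, 2.3, 10.8, 9.8]
[2.1, 6.4, -2.5, 11.3, 10.5] [ 536.98796098 -228.00613995  127.57087434]
```

View pics/s_gripz.png

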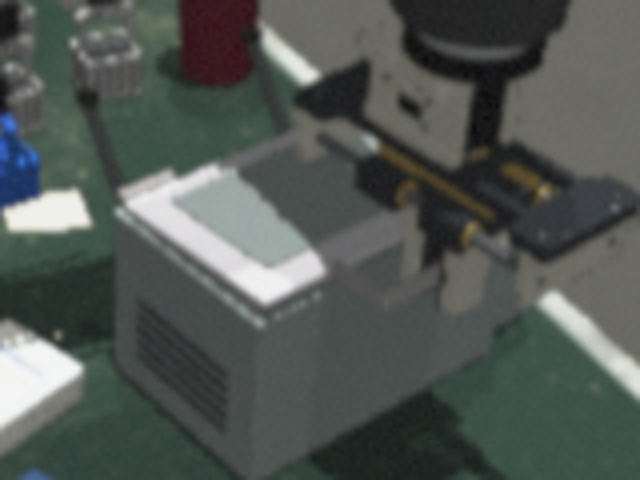

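Run:
```python
from h import *
for th in list(np.arange(0.25,2.5,0.25))+[2.5]:
    bot.line_to(bar(th)-18*Z,110); c=cf(); print(round(th,2),c)
    if max(map(abs,c[:3]))>35: print("STOP");break
else:
    for th in (2.58,2.63,2.67,2.69,2.70):
        bot.line_to(bar(th)-18*Z,25); c=cf(); print(th,c)
        if c[2]>6: break
    bot.pause(.3); print(cf(),pose()[:3,3])
snap("side","s_open")
```

```text
0.25 [1.1, 5.4, -3.5, 11.1, 11.0]
0.5 [2.3, 1.1, -3.3, 11.1, 11.6]
0.75 [2.1, -7.1, 3.8, 11.1, 12.1]
1.0 [0.1, -9.6, 10.2, 11.1, 12.7]
1.25 [1.6, -5.5, 10.7, 11.6, 13.3]
1.5 [2.4, -1.1, 10.3, 10.8, 13.8]
1.75 [5.6, -0.1, 4.7, 11.3, 14.4]
2.0 [7.4, -0.4, 1.4, 11.1, 14.9]
2.25 [8.6, -0.7, -1.1, 11.5, 15.5]
2.5 [9.2, -1.3, -1.0, 11.5, 16.1]
2.58 [8.0, 0.1, -1.2, 11.4, 16.8]
2.63 [7.3, 0.9, -0.4, 11.2, 17.3]
2.67 [7.3, -0.2, -1.7, 10.9, 17.7]
2.69 [8.0, 0.5, -0.3, 11.1, 18.0]
2.7 [7.4, 0.6, 0.0, 11.1, 18.3]
[6.5, 0.6, -0.5, 11.0, 18.6] [492.9392     110.97588685 193.67048675]
```

Run:
```python
from h import *
for th in (2.71,2.72,2.73,2.74,2.75,2.76,2.77):
    bot.line_to(bar(th)-18*Z,15); bot.pause(.1); c=cf(); print(th,c)
    if c[2]>5: break
snap("side","s_open"); im,_=snap("side"); zoom(im,180,80,400,245,3.5,"s_openz")
```

```text
2.71 [6.4, 0.3, 1.3, 11.0, 19.0]
2.72 [2.5, -2.4, 10.9, 11.3, 19.4]
```

View pics/s_openz.png

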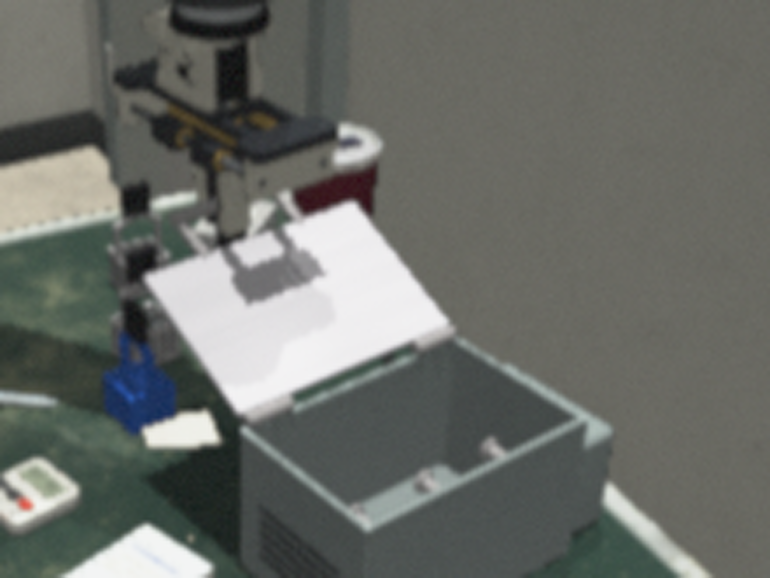

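Run:
```python
from h import *
bot.line_to(bar(2.712)-18*Z,15); bot.move_gripper(25); print(cf())
bot.line_to(bar(2.7)+60*Z,80)
bot.move_gripper(60)
bot.move_ptp(dr(-45,-75,300),down(A)); im,T=snap("wrist","w3"); np.save("T3.npy",T); zoom(im,110,0,430,240,2.4,"w3z")
bot.move_ptp([485,300,330],down(0)); im,T=snap("wrist","w4"); np.save("T4.npy",T); zoom(im,90,0,410,240,2.4,"w4z")
print(cf())
```

```text
[-0.2, 0.6, 0.3, 24.8, 20.2]
[0.1, -0.2, 0.5, 60.0, 24.8]
```

View pics/w3z.png

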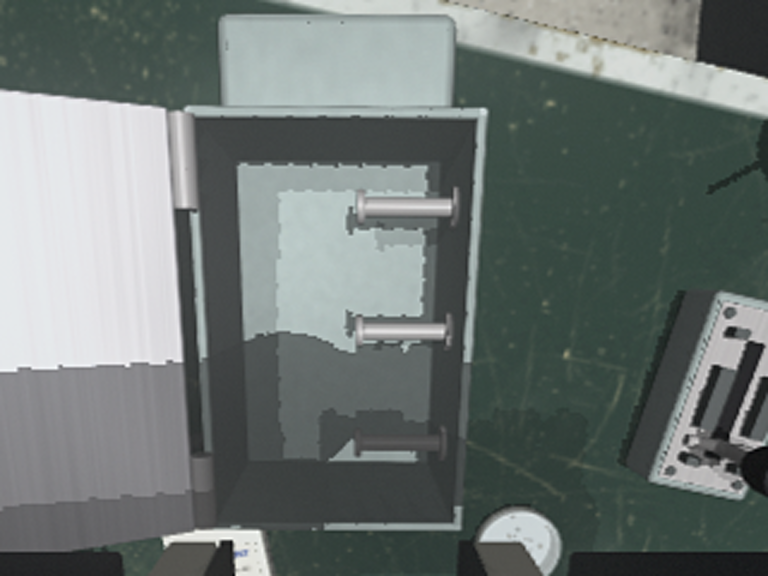

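View pics/w4z.png

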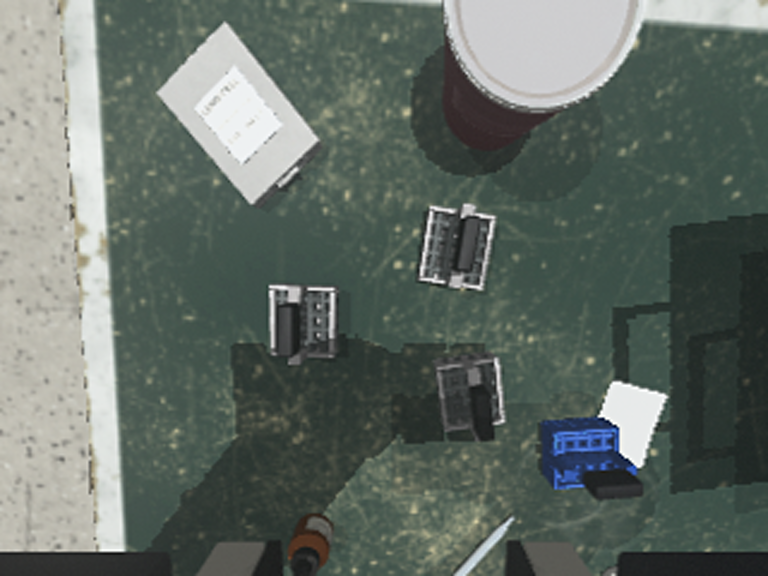

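```bash
python3 - <<'E'
from h import *
T=np.load("T3.npy"); f=lambda a,b:(a/2.4+109.8,b/2.4-.2)
D=lambda p:[round(float(v),1) for v in((p-HINGE)@XD,(p-HINGE)@YD)]
for a,b in (((358,207),(455,207)),((358,330),(449,331)),((356,441),(443,443))): print("peg",[D(plane("wrist",f(*p),z,T)) for p,z in((a,85),(b,88))])
print("rim",[D(plane("wrist",f(*p),130,T)) for p in((189,108),(487,109),(460,528),(198,525))])
T=np.load("T4.npy"); f=lambda a,b:(a/2.4+89.8,b/2.4-.2)
for n,L in (("A",[(427,206),(495,213),(486,291),(419,283)]),("B",[(270,286),(337,288),(335,359),(271,355)]),("C",[(438,364),(499,355),(505,425),(446,433)])):
    P=np.array([plane("wrist",f(*p),38,T)[:2] for p in L]); r,s,a=cv2.minAreaRect(P.astype(np.float32))
    print(n,P.mean(0).round(1),np.round(s,1),a, np.arctan2(*(P[0]+P[1]-P[2]-P[3])[::-1]).round(3))
for n,p in(("A",(470,232)),("B",(288,318)),("C",(482,415))): print("tab top",n,plane("wrist",f(*p),111,T).round(1))
print("cup base",plane("wrist",f(488,128),0,T).round(), "cup t/s",tri([("top",(169,144),None),("side",(275,121),None)]))
E
python3 - <<'E'
import cv2
im=cv2.imread("pics/w4.png")
cv2.imwrite("pics/w4zz.png",cv2.resize(im[80:190,195:305],None,fx=5,fy=5,interpolation=cv2.INTER_NEAREST))
E
```

```text
peg [[66.6, -81.3], [66.3, -133.4]]
peg [[1.1, -81.7], [0.8, -133.2]]
peg [[-64.4, -80.9], [-64.8, -132.7]]
rim [[104.7, -3.0], [104.3, -139.3], [-102.1, -137.6], [-100.4, 6.6]]
A [577.5 257.1] [45.8 49.5] 84.51931762695312 -0.087
B [529.5 361.3] [45.3 47.9] 86.85301971435547 -0.048
C [479.2 243.5] [50.7 42.9] 7.753199577331543 0.134
tab top A [584.  256.8 111. ]
tab top B [537.5 359.8 111. ]
tab top C [480.6 246.1 111. ]
cup base [657. 234.   0.] cup t/s (array([677.07318925, 228.64133373, 177.96795025]), [[0.0, 2.0], [1.8, -1.2]])
```

View pics/w4zz.png

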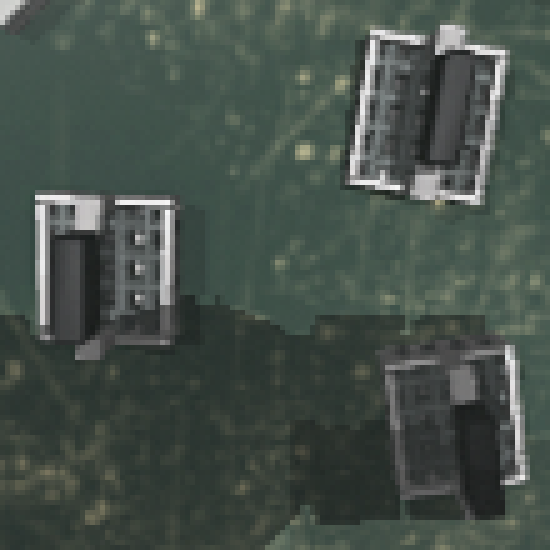

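```bash
python3 - <<'E'
from h import *
T=np.load("T4.npy")
for n,p in(("A",(285.5,101.5)),("B",(208,137.6)),("C",(292.5,171.5))): print("tab top",n,plane("wrist",p,111,T).round(1))
print("lid edge",plane("wrist",(315,46.7),178,T).round(1))
E
cat >> h.py <<'E'
def pick(x,y,a):
    bot.move_gripper(50); bot.move_ptp([x,y,200],down(a)); bot.line_to([x,y,79],90); print("at",cf())
    bot.move_gripper(4,25); bot.pause(.2); print("gripped",cf()); bot.line_to([x,y,345],180); print("lifted",cf())
def hang(px):
    q=down(A); bot.move_ptp(dr(px,-48,345),q)
    bot.line_to(dr(px,-48,150),180); bot.line_to(dr(px,-48,108),60); print("in",cf())
    bot.line_to(dr(px,-101,108),50); print("over",cf())
E
python3 - <<'E'
from h import *
pick(479,244,0.13); hang(-64.7)
im,T=snap("wrist","w5"); np.save("T5.npy",T)
im,_=snap("side"); zoom(im,240,80,400,280,3,"s5z"); snap("top","t5")
E
```

```text
tab top A [577.7 256.8 111. ]
tab top B [530.3 362.7 111. ]
tab top C [482.4 243.5 111. ]
lid edge [629.  235.5 178. ]
at [0.9, -0.0, 0.1, 50.1, 27.4]
gripped [-0.8, 0.1, -0.7, 9.5, 28.3]
lifted [0.6, -1.0, -1.2, 9.9, 29.9]
in [0.4, 0.7, -1.3, 10.0, 33.4]
over [0.4, -0.4, -0.8, 9.7, 34.6]
```

View pics/s5z.png

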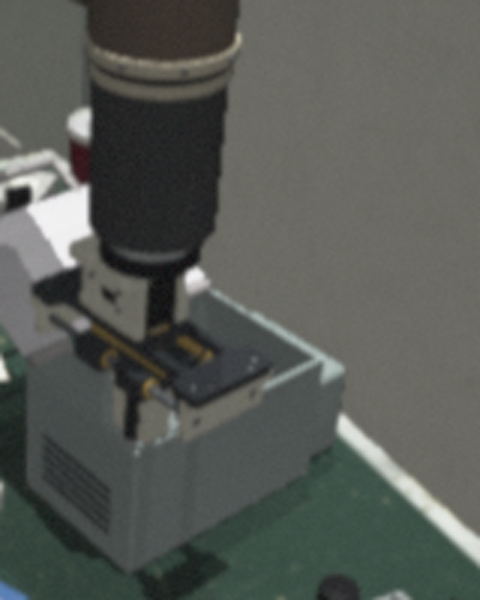

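```bash
cat >> h.py <<'E'
def seat(px):
    bot.line_to(dr(px,-101,95),30); print(cf())
    for z in(94,93,92,91,90):
        bot.line_to(dr(px,-101,z),10); bot.pause(.1); c=cf(); print(z,c)
        if c[2]>1.5: break
    bot.move_gripper(17); bot.pause(.2); print("rel",cf()); bot.line_to(dr(px,-101,135),60); bot.line_to(dr(px,-101,200),150); bot.line_to(dr(px,-101,345),200)
E
python3 - <<'E'
from h import *
seat(-64.7)
bot.move_ptp(dr(-45,-75,300),down(A)); im,T=snap("wrist","w6"); np.save("T6.npy",T)
bot.move_ptp([485,300,330],down(0)); im2,T=snap("wrist","w7"); np.save("T7.npy",T)
o=cv2.imread("pics/w4.png").astype(float)
for n,(x,y) in dict(A=(281,103),B=(216,134),C=(286,164)).items():
    print(n,np.abs(o-im2)[y-20:y+20,x-20:x+20].mean().round(1))
a=cv2.resize(im[0:200,110:430],None,fx=1.75,fy=1.75); b=cv2.resize(im2[60:210,90:410],None,fx=1.75,fy=1.75)
cv2.imwrite("pics/c7.png",np.vstack([a,b])[:600])
E
```

```text
[0.3, 0.8, -1.3, 9.8, 35.3]
94 [-0.1, -0.4, -1.6, 9.8, 35.6]
93 [0.0, -1.1, -0.1, 9.6, 36.0]
92 [-1.9, 1.9, 8.1, 9.7, 36.3]
rel [-1.8, -9.5, 6.8, 17.0, 37.0]
A 5.9
B 32.0
C 18.8
```

View pics/c7.png

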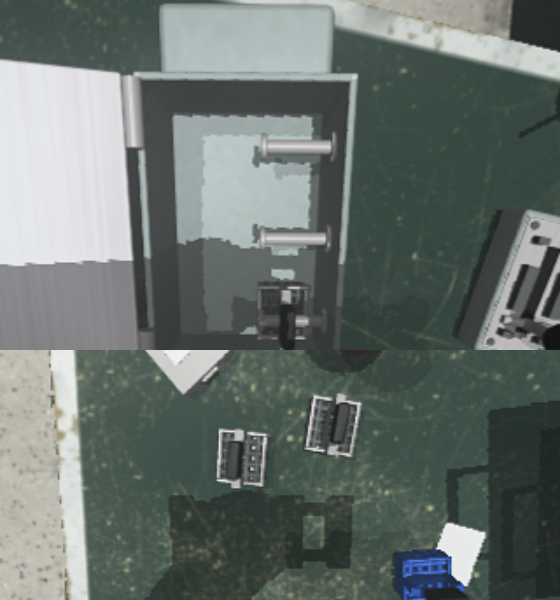

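```bash
python3 - <<'E'
import re
s=open("h.py").read()
s=s.replace("[x,y,79]","[x,y,84]").replace("108","113").replace("-101,95)","-101,101)").replace("(94,93,92,91,90)","(99.5,98.5,97.5,96.5,95.5)")
open("h.py","w").write(s)
E
python3 - <<'E'
from h import *
T=np.load("T7.npy"); f=lambda a,b:(a/1.75+89.8,(b-350)/1.75+59.8)
for L in ([(219,429),(268,432),(265,487),(217,482)],[(312,395),(361,401),(355,456),(306,449)]):
    P=np.array([plane("wrist",f(*p),38,T)[:2] for p in L]); a=np.arctan2(*(P[0]+P[1]-P[2]-P[3])[::-1]); print(P.mean(0).round(1),a.round(3))
pick(577.5,257,-0.09); hang(66.5); seat(66.5)
bot.move_ptp([485,300,330],down(0)); im2,T=snap("wrist","w8"); np.save("T8.npy",T)
o=cv2.imread("pics/w7.png").astype(float); print(np.abs(o-im2)[110:160,195:250].mean())
E
```

```text
[549.9 340.5] -0.076
[578.3 256.4] -0.088
at [-1.1, 0.6, 0.2, 50.1, 44.2]
gripped [-0.3, -0.1, 0.4, 10.0, 45.1]
lifted [-0.5, 0.1, -1.5, 10.0, 46.7]
in [-0.2, 0.2, -0.8, 9.9, 50.0]
over [-0.0, 0.2, -0.8, 9.8, 51.3]
[0.7, 0.5, -0.1, 9.9, 51.8]
99.5 [-0.5, 0.4, -0.9, 9.5, 52.2]
98.5 [-1.1, -0.2, -0.3, 10.0, 52.6]
97.5 [0.3, -0.2, 2.9, 9.8, 52.9]
rel [0.6, 0.3, 0.4, 17.0, 53.5]
2.0832727272727274
```

Run:
```python
from h import *
pick(549.9,340.5,-0.076); hang(1); seat(1)
bot.move_ptp(dr(-45,-75,300),down(A)); im,T=snap("wrist","w9"); np.save("T9.npy",T)
a=cv2.resize(im[0:235,110:430],None,fx=1.75,fy=1.75)
t,_=snap("top"); b=cv2.resize(t[120:235,120:380],None,fx=560/260,fy=560/260)
cv2.imwrite("pics/c9.png",np.vstack([a,b])[:600])
```

```text
at [-0.3, -0.3, 0.0, 49.9, 60.3]
gripped [1.1, 0.4, -1.4, 10.0, 61.3]
lifted [0.4, 0.5, -1.4, 9.9, 62.9]
in [0.5, -0.3, -0.6, 9.9, 66.5]
over [-0.3, -0.2, -1.1, 9.9, 67.7]
[0.3, 0.4, -1.0, 9.7, 68.2]
99.5 [0.6, -0.2, -0.2, 9.8, 68.6]
98.5 [-0.6, 0.2, -1.2, 9.8, 69.0]
97.5 [-0.8, 0.2, 2.6, 9.8, 69.3]
rel [0.3, 0.7, -0.4, 17.4, 70.0]
```

View pics/c9.png

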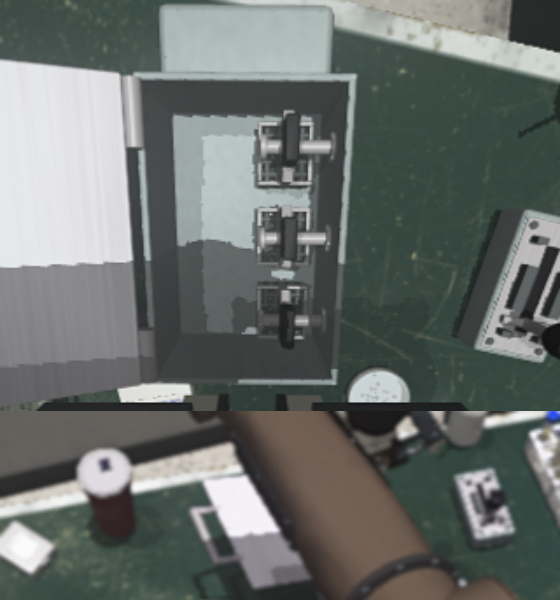

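Run:
```python
from h import *
q=down(A); b=bar(2.712)
bot.move_ptp(b+[0,0,130],q); bot.move_gripper(25); bot.line_to(b+20*Z,120); bot.line_to(b-18*Z,40); print(cf())
bot.move_gripper(8,20); print("grip",cf())
ok=True
for th in list(np.arange(2.5,0.2,-0.25)):
    bot.line_to(bar(th)-18*Z,110); c=cf(); print(round(th,2),c)
    if max(map(abs,c[:3]))>35 or c[3]<9: print("STOP");ok=False;break
if ok:
    for th in (.15,.08,.05,.03,.015,0,-.007,-.014,-.02):
        bot.line_to(bar(th)-18*Z,20); bot.pause(.1); c=cf(); print(th,c)
        if c[2]>5 and th<.06: break
```

```text
[0.1, -0.6, -0.2, 24.8, 76.2]
grip [-1.3, -0.6, 0.8, 11.1, 76.6]
2.5 [-1.7, 3.8, 1.3, 11.2, 77.1]
2.25 [-6.1, 9.3, 8.3, 11.1, 77.7]
2.0 [-6.0, 5.7, 10.4, 11.2, 78.3]
1.75 [-5.2, 3.1, 5.7, 10.8, 78.8]
1.5 [-4.2, 0.6, -0.8, 11.2, 79.4]
1.25 [-5.8, 1.3, -2.9, 11.6, 79.9]
1.0 [-5.9, 0.6, -1.8, 11.1, 80.5]
0.75 [-5.7, 2.1, -2.3, 10.8, 81.0]
0.5 [-6.5, 3.5, -1.9, 10.9, 81.6]
0.25 [-5.2, 4.2, -1.9, 11.2, 82.2]
0.15 [-6.3, 2.1, -1.1, 11.3, 83.3]
0.08 [-7.4, 2.3, -0.9, 11.3, 84.2]
0.05 [-6.8, 2.1, -1.2, 11.6, 84.7]
0.03 [-7.1, 2.6, -0.2, 11.0, 85.2]
0.015 [-5.9, 1.7, -1.0, 11.2, 85.5]
0 [-6.2, 3.0, -1.8, 11.0, 85.9]
-0.007 [-9.5, 5.0, 6.2, 10.9, 86.3]
```

Run:
```python
from h import *
bot.move_gripper(25); print(cf()); bot.line_to(bar(0)+40*Z,80); bot.line_to(bar(0)+130*Z,150)
bot.move_gripper(60); bot.move_ptp([455,-372,240],down(-0.077)); im,T=snap("wrist","w10"); np.save("T10.npy",T); zoom(im,130,0,380,240,2.5,"w10z")
print(T[:3,3],cf())
```

```text
[0.8, -0.6, 0.2, 25.0, 86.8]
[ 454.61615608 -372.55060664  239.97872461] [-0.0, -0.2, -0.1, 60.2, 90.0]
```

View pics/w10z.png

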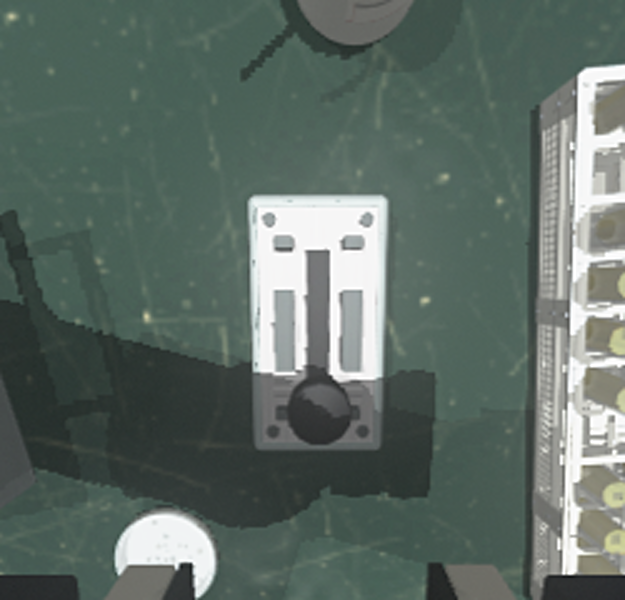

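Run:
```python
from h import *
T=np.load("T10.npy"); f=lambda a,b:(a/2.5+129.8,b/2.5-.2); g=lambda L,z:[plane("wrist",f(*p),z,T)[:2].round(1).tolist() for p in L]
B=g([(248,196),(388,196),(381,449),(255,449)],46); print(B,np.mean(B,0)); print("knob",g([(319,411)],108)); print("slot",g([(317,250)],46))
print("squirt",tri([("top",(342,107),None),("side",(437,243),None)]),g([(360,30)],60))
print(bot.solve_ik([474,-378,89],down(-.077)),bot.solve_ik([474,-378,89],down(-.077+np.pi)),bot.solve_ik([474,-378,89],down(-.077-np.pi)))
```

```text
[[575.0, -351.9], [569.7, -419.9], [443.3, -410.5], [448.6, -342.4]] [ 509.15  -381.175]
knob [[478.3, -378.6]]
slot [[547.6, -383.5]]
squirt (array([ 675.78956379, -416.31135407,  153.14206727]), [[-0.1, 0.8], [1.2, -0.6]]) [[636.4, -408.9]]
[-3.51303166e-01  3.67319106e-01 -3.17461231e-01  4.44089210e-16
 -8.86015990e-01  1.84509949e+00] [-3.51303166e-01  3.67319106e-01 -3.17461231e-01 -4.44089210e-16
 -8.86015990e-01 -1.29649316e+00] [-3.51303166e-01  3.67319106e-01 -3.17461231e-01 -4.44089210e-16
 -8.86015990e-01 -1.29649316e+00]
```

Run:
```python
from h import *
a=-.075; q=down(a); G=np.array([np.cos(a),np.sin(a),0]); k=np.array([478.8,-378.8,89.])
bot.move_ptp(k+80*Z,q); bot.line_to(k,80); print(cf())
bot.move_gripper(20,25); bot.pause(.2); print("grip",cf())
bot.line_to(k+18*Z,30); print("up",cf())
ok=True
for d in (10,20,30,40,50,57,60):
    bot.line_to(k+18*Z+d*G,50); c=cf(); print(d,c)
    if max(map(abs,c[:3]))>30: ok=False;break
if ok:
    for z in (14,10,6,3,1,0,-1):
        bot.line_to(k+z*Z+d*G,20); bot.pause(.05); c=cf(); print("z",z,c)
        if c[2]>6: break
```

```text
[0.5, 0.1, -0.5, 59.7, 91.5]
grip [0.7, 1.1, 1.0, 26.8, 92.4]
up [0.4, 1.4, -0.9, 27.0, 93.1]
10 [1.1, -0.3, -2.1, 27.1, 93.5]
20 [0.6, 1.7, -2.0, 27.3, 93.8]
30 [0.7, 0.7, -2.4, 26.8, 94.2]
40 [1.3, 0.7, -1.8, 27.0, 94.5]
50 [1.4, 0.7, -1.8, 26.5, 94.9]
57 [0.8, 0.5, -2.1, 27.1, 95.2]
60 [-1.2, 0.8, -2.2, 26.9, 95.4]
z 14 [0.6, 0.5, -2.5, 26.9, 95.8]
z 10 [-1.1, 0.4, -1.5, 26.9, 96.2]
z 6 [0.6, 0.3, -1.5, 27.2, 96.6]
z 3 [0.1, 0.5, -2.0, 26.8, 97.0]
z 1 [-0.2, 1.0, -0.9, 26.7, 97.3]
z 0 [-0.0, 1.6, -0.3, 27.2, 97.6]
z -1 [-2.1, 2.4, 5.4, 27.3, 97.9]
```

Lowered fully to contact (at the original height). Release, back off and inspect.

Run:
```python
from h import *
bot.move_gripper(60); bot.pause(.2); p=pose()[:3,3]; bot.line_to(p+110*Z,100)
bot.move_ptp([455,-250,330],down(0)); im,T=snap("wrist","w11"); np.save("T11.npy",T)
bot.move_ptp([300,350,380],down(0)); s,_=snap("side","s12"); t,_=snap("top","t12")
cv2.imwrite("pics/c12.png",np.vstack([cv2.resize(s[110:330,180:420],(600,550))[:550]]))
for n,i in(("side",s),("top",t)):
    print(n,"expected knob px",proj(n,[538.8,-383.3,108]).round(1))
print(cf())
cv2.imwrite("pics/c12.png",np.hstack([cv2.resize(s[130:340,200:410],(400,400)),cv2.resize(t[120:250,240:370],(400,400))]))
```

```text
side expected knob px [375.2 271. ]
top expected knob px [345. 147.]
[0.1, 0.4, -0.7, 60.1, 103.3]
```

View pics/c12.png

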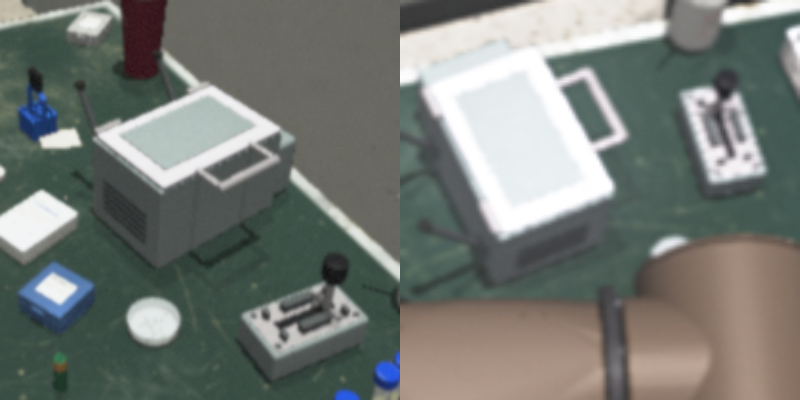

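```bash
python3 -c "
from h import *
print(cf()); bot.close_job()"
```

```text
[0.1, 0.4, -0.7, 60.1, 103.3]
the job is handed in; nothing more can be done
```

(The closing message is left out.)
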